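Switch on the burner and set its sunken push-and-turn knob

ROBOT

A 6-joint arm with a two-finger parallel gripper is mounted at the origin on the work surface. World frame = base frame: x ahead of the robot, y to its left, z up, the work surface at z = 0. Lengths are in mm, angles in rad, forces in N, time in s.
With the tool pointing down it reaches from about 275 to 1000 mm from the base axis. Payload 8.4 kg.
Tool frame: the origin (TCP) lies midway between the tips of the shut fingers; the grasp point (between the pads) lies grip_depth behind it (grip_depth is the distance from the TCP to the grasp point, in mm); z points along the fingers, y is the line along which they close (so a half turn about z gives the same grasp; the last joint's range is limited). The gripper opens to 85 mm and grips with 20 to 120 N. Pads are 22 mm wide; open, the fingers measure 114 mm over their backs; the gripper's body (76 mm by 85 mm) begins 54 mm behind the grasp point. The pads swing forward as they close: fully open they stand 13 mm farther back than shut.
Start: joints at [1.209, 0.353, 1.633, -0, 1.155, -0.002], TCP at [220.053, 584.982, 231.281] pointing down, gripper open.
Joint ranges: [-2.63, 2.63], [-0.92, 2.1], [0.06, 2.66], [-1.3, 4.44], [0, 2.69], [-3.02, 3.02]. Speed limits (rad/s): [2.22, 2.22, 2.79, 3.14, 3.14, 3.14].

INTERFACE

Orientations are given as [roll, pitch, yaw] about the fixed x, y, z axes, in that order (R = Rz(yaw) Ry(pitch) Rx(roll)).
In Python, from rig import * gives the robot as it stands.
- The arm moves only by the shell command python3 -m creep 'ROWS' [FORCE]. ROWS is JSON, a list of rows, each an object of numbers: "x", "y", "z": the shift along the tool's x, y, z in mm; "rx", "ry", "rz": the turn, a rotation vector about the tool's x, y, z in rad; "hand": the finger opening in mm, from 0 to 85.4. A call has 1 to 20 rows; each row shifts and turns the commanded pose from where the row before left it, along the tool's axes as they then stand; what a row does not reach is not made up. A row lasts 1/8 s, in which the tool goes at most 62.5 mm and 10.7 degrees, less where a joint would pass 70% of its speed; a pose out of reach is approached as far as the arm can. A call with a gripper value outside its range is refused whole. The fingers move at their own pace and stop on an object; FORCE is the grip in N (left out, the last holds). Time passes only in rows, so rows that do not move let the fingers close. It gives the time, the measured TCP pose, the force, the opening and the grip force at its end, in the units of the state.
- sense(): the state, without advancing time (a new reading comes with each control period).
- grab_frame(name): name is "scene" or "top" or "wrist"; returns the picture (384x512x3 uint8, red, green, blue); there is no depth.
- get_calibration(name): a dict with "K" (3x3 intrinsics, pixels), "R" (3x3) and "t" (3): a world point X has camera coordinates R X + t. Camera axes: x right, y down, z forward; pixel columns grow to the right and rows downward; lengths in mm; the calibration is good to about 2 mm. A picture is of the moment at which its call begins: read the wrist's pose just before it. get_calibration takes no time and is no camera call; for the wrist camera it gives the pose at the moment of the call.
- sign_off(): hands the job in; it is judged then, once.
The state is a dict: "clock": time; "qpos": joint angles; "qvel": joint speeds; "joint_efforts": joint torques, N m; "eef_pos": TCP position; "tcp_rot": TCP orientation; "contact_force": force on the tool from outside, world axes, zero at the start; "wrist_torque": the same for the moment, N m; "opening": opening from 0.0 (shut) to 1.0 (fully open); "grasp_force": force on a finger pad.
Only numpy, scipy, OpenCV 4.12 (cv2) and the standard library are available. Lean on these libraries where they do the work, as an engineer would, in place of code of your own. Each camera call takes 0.05 s, during which the arm holds its last target. There are 200 camera calls.

TASK

Switch the portable induction burner on at its black toggle; then reach into the round well, push the sunken knob down just firmly enough that the dial under it follows, and turn the dial's white pointer round to the orange mark. Press gently so that the clutch is not overloaded, do not lean on the panel or the well, leave the knob sprung back up, and leave the pot and the tableware where they are.

Things in the scene. Friction and masses are not known exactly. Their poses are not given: they have to be found in the camera images.
- burner: portable induction burner, fixed to the table, standing somewhere and turned by up to about 0.3 rad; steel hob 260 x 320 mm, top at 72 mm. Origin: centre of its underside at table height; x points away from the robot over the hob, y to the left, z up. The control panel lies along its near side.
- panel: the burner's aluminium control panel, 110 mm (x) by 320 mm (y), top face 75 mm above the table. Origin: centre of its underside; axes as the burner's. It has a round well of 74 mm diameter and 63 mm depth, axis at y = +65 mm of this frame, and carries the toggle at y = -85 mm. The fingers may press on it with at most 15 N.
- toggle (a joint): angle of the black toggle lever (rad): 0 = off, leaning towards the robot; 1.0 = on, leaning towards the hob (burner +x). It hinges about the burner's y axis, 97 mm above the table, is stiff (about 1.5 N at the ball) and stays where it is left. On counts from 0.85.
- toggle_tip (a point): centre of the black ball, 26 mm across, at the end of the toggle, 45 mm from its hinge; it stands about 137 mm above the table and swings from 22 mm this side of the hinge to 22 mm beyond it (burner x). The grey block under it is 70 x 50 x 25 mm.
- well_mouth (a point): centre of the well's mouth, on the well's axis, 75 mm above the table. 30 mm of free space lie between each flat of the knob and the well's wall, so the fingers must go in only part open (about 15 to 25 mm more than the bar's thickness in all).
- knob: blue bar knob sunk in the well, on its axis: 30 mm long along its own x, 14 mm thick along its y (pinch it across y), 30 mm tall. Origin: the grip point on the axis, 6 mm below the knob's top; when up it is 60 mm above the table, 15 mm below the panel's face; the bar reaches 24 mm below it, the dial's face is 44 mm below it. Up, it turns freely without moving the dial.
- knob_top (a point): middle of the knob's top. The knob slides straight down (16 mm travel) on a soft spring: about 3 N at the top, 0.15 N more per mm. After 2 to 12 mm (worn, different each time, not to be seen) its clutch meets the clutch plate and the force rises steeply, by about 10 N per mm. Let go, it springs up by itself.
- plate: brass clutch plate under the knob, 32 mm across, on the dial. Origin: on the well's axis, at the dial's underside, 12 mm above the table. The dial turns with the knob when the clutch carries more than about 5 N (a push of 11 to 14 N on the knob in all, its spring included, does well); above 18 N on the clutch, about 22 N in all, it is overloaded.
- pointer (a point): a point on the white pointer of the black dial on the well floor, 30 mm from the well's axis, 17 mm above the table. It must be turned clockwise seen from above, by 0.7 to 1.4 rad. The dial stays where it is left.
- mark (a point): the place where the pointer must stand: 30 mm from the well's axis, 17 mm above the table, under the orange mark (an orange bar 13 mm long on the panel at the rim of the well with an orange stripe running down the well's wall); the other scale marks are black. Within 4 mm counts as set.
- pot: steel pot, 150 mm across, 55 mm high, standing on the hob; origin at the centre of its underside. To be left alone.
- red_plate: red melamine plate, 200 mm across; origin at the centre of its underside. To be left alone.
- jar: clear acrylic jar with black twist cap, 80 mm across, 110 mm high; origin at the centre of its underside. To be left alone.
- chopsticks0: lowest of a stack of three bamboo chopstick pairs, each 230 x 20 x 8 mm; origin at the centre of its underside, x along the sticks. To be left alone.
- chopsticks1: middle pair of the stack. To be left alone.
- chopsticks2: top pair of the stack. To be left alone.
- tong: stainless tong lying flat, about 240 x 65 x 18 mm; origin at its middle on the table. To be left alone.

How it is judged:
By the outcome, as a careful person would: the job done as asked, in the order asked, and still so for the second after the job is handed in, with the robot touching nothing.
It also fails if it takes over 51 s, if anything falls off the work surface, if the arm or the gripper's body presses on something with over 40 N, if the wrist force passes 120 N, or if a joint passes its speed limit or range.

## Working session

There is one attempt and no reset: what is moved stays moved. The work goes in short steps, Python scripts to look and compute and a shell command to move; the robot and the scene stay as the last step left them, time stands still between calls to the robot, and variables do not carry over. Pictures are saved under pics/ and viewed, at most 10 in all, crops included, and the job is handed in when it is done.

```bash
ls; mkdir -p pics; python3 - <<'E'
from rig import *
import cv2,numpy as np
a=grab_frame("top");b=grab_frame("scene")
np.save("top.npy",a);np.save("scene.npy",b)
cv2.imwrite("pics/top.png",a[:,:,::-1]);cv2.imwrite("pics/scene.png",b[:,:,::-1])
for n in("top","scene","wrist"):
  c=get_calibration(n);print(n,c["K"],np.round(c["R"],3),np.round(c["t"],1))
print(sense())
E
```

```text
pics
top [[377.30875633   0.         259.58177039]
 [  0.         377.30875633 192.80390692]
 [  0.           0.           1.        ]] [[-0.017 -1.     0.007]
 [-0.995  0.016 -0.101]
 [ 0.101 -0.009 -0.995]] [   4.7  554.8 1269.6]
scene [[464.6910146    0.         257.06173605]
 [  0.         464.6910146  186.55512422]
 [  0.           0.           1.        ]] [[ 0.879  0.477 -0.019]
 [ 0.271 -0.531 -0.803]
 [-0.393  0.701 -0.595]] [-474.9  -53.5 1478.2]
wrist [[307.29193443   0.         253.39662922]
 [  0.         307.29193443 192.34344391]
 [  0.           0.           1.        ]] [[ 0.352  0.936 -0.001]
 [ 0.892 -0.335  0.302]
 [ 0.282 -0.107 -0.953]] [-624.3  -39.   379.9]
{'clock': 0.1, 'qpos': array([ 1.20860137e+00,  3.53600877e-01,  1.63404916e+00,  2.77998198e-05,
        1.15518179e+00, -2.39955462e-03]), 'qvel': array([-3.42226312e-04,  2.38278034e-04, -1.48623309e-03, -1.26030623e-03,
       -6.35503370e-05,  1.09076642e-03]), 'joint_efforts': array([-1.24986160e-03, -6.06352329e+01, -3.42820108e+01, -1.01077744e-04,
        3.86499378e-03,  1.54587532e-06]), 'eef_pos': array([219.89580696, 584.59446708, 230.62755214]), 'tcp_rot': array([-3.14035355e+00, -2.83926263e-05,  2.78178599e+00]), 'contact_force': array([-0.09733359, -0.73425574, -0.07408704]), 'wrist_torque': array([0.02313503, 0.02363955, 0.01937315]), 'grasp_force': 0.0, 'opening': 1.0005026682536715}
```

View pics/top.png

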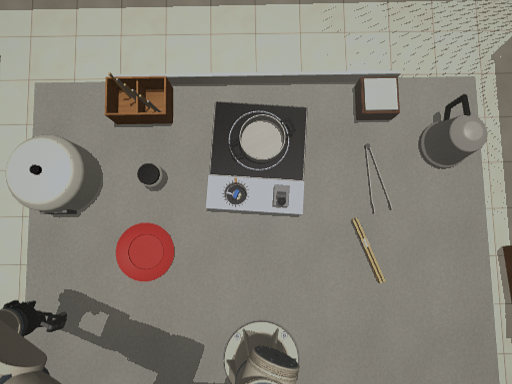

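View pics/scene.png

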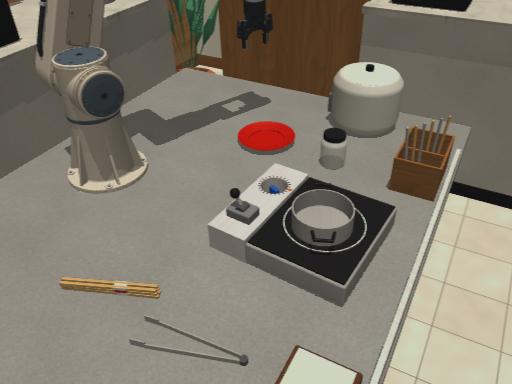

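The top view shows the panel at about (207–303, 175–214), with the well near (235,193) and the toggle near (281,195). In the scene view the ball is at (235,192), the blue knob at (274,188) and an orange mark near (290,190).

```bash
cat > h.py <<'E'
import numpy as np,cv2
from rig import *
def ray(c,uv):
    d=c["R"].T@np.linalg.inv(c["K"])@np.array([uv[0],uv[1],1.]); o=-c["R"].T@c["t"]; return o,d/np.linalg.norm(d)
def onz(c,uv,z):
    o,d=ray(c,uv); return o+d*(z-o[2])/d[2]
def proj(c,X):
    p=c["K"]@(c["R"]@np.array(X,float)+c["t"]); return p[:2]/p[2]
def cross(r1,r2):
    (o1,d1),(o2,d2)=r1,r2
    s=np.linalg.lstsq(np.c_[d1,-d2],o2-o1,rcond=None)[0]
    p,q=o1+s[0]*d1,o2+s[1]*d2; return (p+q)/2,np.linalg.norm(p-q)
def blobs(m,amin=3):
    n,l,s,c=cv2.connectedComponentsWithStats(m.astype(np.uint8)); return [(s[i,4],c[i].round(1).tolist(),s[i,:4].tolist()) for i in range(1,n) if s[i,4]>=amin]
E
python3 - <<'E'
from h import *
np.set_printoptions(precision=1,suppress=True)
T=np.load("top.npy");S=np.load("scene.npy");ct,cs=get_calibration("top"),get_calibration("scene")
hv=cv2.cvtColor(T,cv2.COLOR_RGB2HSV)
sub=np.zeros(T.shape[:2],bool);sub[165:225,195:315]=1
m=(hv[...,2]>150)&sub
m=cv2.morphologyEx(m.astype(np.uint8),cv2.MORPH_CLOSE,np.ones((3,3)))
n,l,s,c=cv2.connectedComponentsWithStats(m);i=1+s[1:,4].argmax()
cnt=max(cv2.findContours((l==i).astype(np.uint8),0,1)[0],key=cv2.contourArea)
r=cv2.minAreaRect(cnt);box=cv2.boxPoints(r);print("box",r);
P=np.array([onz(ct,p,75) for p in box]);print(P,[np.linalg.norm(P[k]-P[k-1]) for k in range(4)],P.mean(0))
hs=cv2.cvtColor(S,cv2.COLOR_RGB2HSV)
for nm,h in(("top",hv),("scene",hs)):
  b=blobs((h[...,0]>100)&(h[...,0]<130)&(h[...,1]>150)&(h[...,2]>60));o=blobs((h[...,0]>5)&(h[...,0]<20)&(h[...,1]>120)&(h[...,2]>120),2)
  print(nm,b,[q for q in o if 180<q[1][0]<320 and 150<q[1][1]<230])
b=[q for q in blobs(hs[...,2]<45) if 225<q[1][0]<250 and 180<q[1][1]<210];print("ball",b)
E
```

```text
box ((254.7655029296875, 194.01773071289062), (96.78514862060547, 33.19297790527344), 3.814074993133545)
[[ 504.8  175.4   75. ]
 [ 615.   167.8   75. ]
 [ 588.2 -153.2   75. ]
 [ 478.2 -142.7   75. ]] [np.float64(319.2305546088914), np.float64(110.50364451200045), np.float64(322.10642197131557), np.float64(110.51605412420427)] [546.6  11.8  75. ]
top [] [(np.int32(2), [235.0, 179.5], [235, 179, 1, 2])]
scene [(np.int32(57), [273.5, 189.2], [270, 185, 9, 8])] [(np.int32(10), [288.3, 189.0], [286, 188, 6, 3])]
ball [(np.int32(68), [234.5, 192.8], [230, 189, 10, 9]), (np.int32(5), [238.8, 209.2], [237, 209, 4, 2])]
```

```bash
python3 - <<'E'
from h import *
from scipy.spatial.transform import Rotation as Ro
np.set_printoptions(precision=1,suppress=True)
ct,cs,cw=[get_calibration(n) for n in("top","scene","wrist")]
s=sense();RT=Ro.from_euler('xyz',s["tcp_rot"]).as_matrix()
C=-cw["R"].T@cw["t"];print("cam in tool",RT.T@(C-s["eef_pos"]));Rc=RT.T@cw["R"].T;print(np.round(Rc,3))
print("orange",onz(cs,(288.3,189),75),onz(ct,(235,179.5),75))
print("ball scene z137",onz(cs,(234.5,192.8),137)); print("knob z66",onz(cs,(273.5,188.5),66))
yaw=-.078;c=np.array([546.6,11.8]);ux=np.array([np.cos(yaw),np.sin(yaw)]);uy=np.array([-ux[1],ux[0]])
W=c+65*uy;H=c-85*uy;print("well",W,"hinge",H,"ball off",H-22*ux)
# TCP position so that camera axis passes thru well centre at z 40, camera straight-ish: tool yaw 1.42, TCP z 260
for yw in(1.44,):
  R=Ro.from_euler('xyz',[np.pi,0,yw]).as_matrix();Cw=R@(RT.T@(C-s["eef_pos"]));ax=R@Rc[:,2];print(yw,"cam off",Cw,"axis",ax)
print("shift in tool to above toggle near side", RT.T@(np.array([*(H-60*ux),231])-s["eef_pos"]))
print("rel yaw",1.44-s["tcp_rot"][2])
E
```

```text
cam in tool [  77.6   -0.  -142.6]
[[ 0.  -1.  -0.3]
 [ 1.   0.   0. ]
 [ 0.  -0.3  1. ]]
orange [595.9  77.3  75. ] [595.9  76.8  75. ]
ball scene z137 [519.3 -72.2 137. ]
knob z66 [553.9  71.9  66. ]
well [551.7  76.6] hinge [540.  -72.9] ball off [518.  -71.2]
1.44 cam off [ 10.1  77.  142.6] axis [-0.  -0.3 -1. ]
shift in tool to above toggle near side [-473.5 -519.4    0.3]
rel yaw -1.3417859895323438
```

```bash
python3 -m creep '[{"rz":0.168,"hand":0},{"rz":0.168},{"rz":0.168},{"rz":0.168},{"rz":0.168},{"rz":0.168},{"rz":0.168},{"rz":0.166},{"x":-45,"y":33},{"x":-45,"y":33},{"x":-45,"y":33},{"x":-45,"y":33},{"x":-45,"y":33},{"x":-45,"y":33},{"x":-45,"y":33,"z":5},{"x":-45,"y":33,"z":5},{"x":-45,"y":33,"z":10},{"x":-45,"y":33,"z":10},{"x":-45,"y":33,"z":10},{"x":-43,"y":32}]'
python3 -m creep '[{},{}]'
cat > look.py <<'E'
from h import *
import sys
s=sense();c=get_calibration("wrist");a=grab_frame("wrist")
n=sys.argv[1];np.savez(n+".npz",a=a,K=c["K"],R=c["R"],t=c["t"])
print(s["eef_pos"].round(1),s["tcp_rot"].round(3),s["contact_force"].round(1),round(s["clock"],2))
u,v=proj(c,[551.7,76.6,60]).round().astype(int);print(u,v)
k=max(0,v-70);j=max(0,u-90)
cv2.imwrite(f"pics/{n}.png",cv2.resize(a[k:k+140,j:j+180,::-1],None,fx=4,fy=4,interpolation=2));print("crop origin",j,k)
E
python3 look.py w1
```

```text
[219.9 584.6 230.6] [-3.14  -0.     2.782] [-0.1 -0.7 -0.1] 0.1
19 484schema error: expected keys x, y, z, rx, ry, rz, hand
schema error: expected keys x, y, z, rx, ry, rz, hand
Traceback (most recent call last):
  File "look.py", line 8, in <module>
    cv2.imwrite(f"pics/{n}.png",cv2.resize(a[k:k+140,j:j+180,::-1],None,fx=4,fy=4,interpolation=2));print("crop origin",j,k)
                                ~~~~~~~~~~^^^^^^^^^^^^^^^^^^^^^^^^^^^^^^^^^^^^^^^^^^^^^^^^^^^^^^^^
cv2.error: OpenCV(4.12.0) /io/opencv/modules/imgproc/src/resize.cpp:4208: error: (-215:Assertion failed) !ssize.empty() in function 'resize'
```

All seven keys are required in every row.

```bash
python3 -m creep '[{"x":0,"y":0,"z":0,"rx":0,"ry":0,"rz":0.168,"hand":0},{"x":0,"y":0,"z":0,"rx":0,"ry":0,"rz":0.168,"hand":0},{"x":0,"y":0,"z":0,"rx":0,"ry":0,"rz":0.168,"hand":0},{"x":0,"y":0,"z":0,"rx":0,"ry":0,"rz":0.168,"hand":0},{"x":0,"y":0,"z":0,"rx":0,"ry":0,"rz":0.168,"hand":0},{"x":0,"y":0,"z":0,"rx":0,"ry":0,"rz":0.168,"hand":0},{"x":0,"y":0,"z":0,"rx":0,"ry":0,"rz":0.168,"hand":0},{"x":0,"y":0,"z":0,"rx":0,"ry":0,"rz":0.166,"hand":0},{"x":-45,"y":33,"z":0,"rx":0,"ry":0,"rz":0,"hand":0},{"x":-45,"y":33,"z":0,"rx":0,"ry":0,"rz":0,"hand":0},{"x":-45,"y":33,"z":0,"rx":0,"ry":0,"rz":0,"hand":0},{"x":-45,"y":33,"z":0,"rx":0,"ry":0,"rz":0,"hand":0},{"x":-45,"y":33,"z":0,"rx":0,"ry":0,"rz":0,"hand":0},{"x":-45,"y":33,"z":0,"rx":0,"ry":0,"rz":0,"hand":0},{"x":-45,"y":33,"z":5,"rx":0,"ry":0,"rz":0,"hand":0},{"x":-45,"y":33,"z":5,"rx":0,"ry":0,"rz":0,"hand":0},{"x":-45,"y":33,"z":10,"rx":0,"ry":0,"rz":0,"hand":0},{"x":-45,"y":33,"z":10,"rx":0,"ry":0,"rz":0,"hand":0},{"x":-45,"y":33,"z":10,"rx":0,"ry":0,"rz":0,"hand":0},{"x":-43,"y":32,"z":0,"rx":0,"ry":0,"rz":0,"hand":0}]'
python3 -m creep '[{"x":0,"y":0,"z":0,"rx":0,"ry":0,"rz":0,"hand":0},{"x":0,"y":0,"z":0,"rx":0,"ry":0,"rz":0,"hand":0}]'
python3 look.py w1
```

```text
clock: 2.65
eef_pos: [541.4, -1.9, 190.4]
tcp_rot: [-3.14, 0.0, 1.439]
contact_force: [0.8, 1.2, -0.2]
opening: -0.001
grasp_force: 0.0
clock: 2.9
eef_pos: [540.9, 0.0, 190.9]
tcp_rot: [-3.14, -0.0, 1.439]
contact_force: [-0.7, 0.4, -0.3]
opening: 0.003
grasp_force: 0.0
[540.9   0.  190.9] [-3.14  -0.     1.439] [-0.7  0.4 -0.3] 2.9
255 95
crop origin 165 25
```

View pics/w1.png

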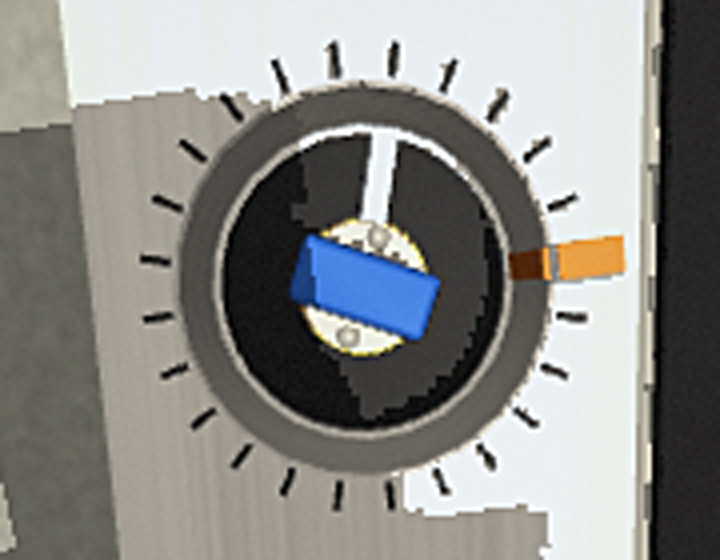

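The wrist crop shows the well rim centred near (365,277). The white pointer runs from (372,220) to (385,140), and the orange bar runs from (555,260) to (622,255). The blue bar's far top edge runs from (313,237) to (437,280).

```bash
cat > an.py <<'E'
from h import *
import sys
np.set_printoptions(precision=1,suppress=True)
d=np.load(sys.argv[1]+".npz");c={k:d[k] for k in"KRt"};a=d["a"];h=cv2.cvtColor(a,cv2.COLOR_RGB2HSV)
W0=np.array([551.7,76.6])
g=np.indices(a.shape[:2])
def rad(z):
    q=proj(c,[*W0,z]);return np.hypot(g[1]-q[0],g[0]-q[1])/ (c["K"][0,0]/ (c["R"]@np.array([*W0,z])+c["t"])[2])
om=(h[...,0]>8)&(h[...,0]<20)&(h[...,1]>130)&(h[...,2]>150)&(rad(75)<65)&(rad(75)>35)
o=max(blobs(om));O=onz(c,np.array(o[1]),75)
bm=(h[...,0]>100)&(h[...,0]<125)&(h[...,1]>120)&(h[...,2]>190)&(rad(66)<25)
bl=max(blobs(bm));cnt=max(cv2.findContours(bm.astype(np.uint8),0,1)[0],key=cv2.contourArea)
P=np.array([onz(c,p,66) for p in cv2.boxPoints(cv2.minAreaRect(cnt))])
e=[P[1]-P[0],P[2]-P[1]];e.sort(key=np.linalg.norm);k=e[1]
print("knob ctr",P.mean(0),"size",[np.linalg.norm(q) for q in e],"yaw",round(np.arctan2(k[1],k[0]),3))
# dial outer: white ring/well floor; rim circle by dark tick-free wall
wm=(h[...,1]<40)&(h[...,2]>200)&(rad(17)>18)&(rad(17)<32)
wm=max(((x for x in blobs(wm,5))),default=None) if 0 else wm
ys,xs=np.nonzero(wm);Q=np.array([onz(c,(x,y),17) for x,y in zip(xs,ys)])
r=np.linalg.norm(Q[:,:2]-W0,axis=1);Q=Q[(r>16)&(r<32)]
m=Q[:,:2].mean(0);ang=np.arctan2(*(Q[:,:2]-W0).T[::-1])
print("orange",O,"r",np.linalg.norm(O[:2]-W0),"ang",np.arctan2(*(O[:2]-W0)[::-1]).round(3))
print("pointer n",len(Q),"mean",m,"ang med",np.median(ang).round(3),"std",ang.std().round(3))
E
python3 an.py w1
python3 - <<'E'
from h import *
d=np.load("w1.npz");c={k:d[k] for k in"KRt"}
for p,z in(((385,140),17),((378,180),17),((372,220),17),((313,237),66),((437,280),66),((420,340),66),((365,277),75),((180,278),75),((550,276),75),((365,85),75),((365,470),75),((360,285),12)):
  print(p,onz(c,(p[0]/4+165,p[1]/4+25),z).round(1))
E
```

```text
knob ctr [552.4  75.4  66. ] size [np.float64(11.891248037951094), np.float64(27.925647963803666)] yaw -0.447
orange [597.8  75.2  75. ] r 46.12860227099866 ang -0.03
pointer n 88 mean [559.1  98.7] ang med 1.248 std 0.075
(385, 140) [562.1 107.3  17. ]
(378, 180) [559.3  98.7  17. ]
(372, 220) [556.8  90.   17. ]
(313, 237) [543.4  86.2  66. ]
(437, 280) [567.7  74.5  66. ]
(420, 340) [562.8  63.   66. ]
(365, 277) [552.9  77.1  75. ]
(180, 278) [516.1  81.8  75. ]
(550, 276) [589.7  72.4  75. ]
(365, 85) [557.4 111.8  75. ]
(365, 470) [547.9  38.8  75. ]
(360, 285) [551.9  75.4  12. ]
```

```bash
python3 -m creep '[{"x":-38,"y":-27,"z":0,"rx":0,"ry":0,"rz":0,"hand":0},{"x":-38,"y":-27,"z":0,"rx":0,"ry":0,"rz":0,"hand":0},{"x":0,"y":0,"z":32,"rx":0,"ry":0,"rz":0,"hand":0},{"x":0,"y":0,"z":32,"rx":0,"ry":0,"rz":0,"hand":0},{"x":0,"y":0,"z":0,"rx":0,"ry":0,"rz":0,"hand":0},{"x":0,"y":0,"z":0,"rx":0,"ry":0,"rz":0,"hand":0}]'
python3 -m creep '[{"x":0.5,"y":10,"z":0,"rx":0,"ry":0,"rz":0,"hand":0},{"x":0.5,"y":10,"z":0,"rx":0,"ry":0,"rz":0,"hand":0},{"x":0.5,"y":10,"z":0,"rx":0,"ry":0,"rz":0,"hand":0},{"x":0.3,"y":6,"z":0,"rx":0,"ry":0,"rz":0,"hand":0},{"x":0,"y":0,"z":0,"rx":0,"ry":0,"rz":0,"hand":0}]'
python3 - <<'E'
from h import *
import rig
print(getattr(rig,"grip_depth",None),[n for n in dir(rig) if n[0]!='_'])
a=grab_frame("scene");cv2.imwrite("pics/s2.png",cv2.resize(a[120:260,190:350,::-1],None,fx=4,fy=4,interpolation=2))
E
```

```text
clock: 3.7
eef_pos: [478.4, -67.6, 128.2]
tcp_rot: [3.141, -0.0, 1.441]
contact_force: [0.4, -0.5, -0.2]
opening: 0.0
grasp_force: 0.0
clock: 4.32
eef_pos: [515.1, -71.3, 127.7]
tcp_rot: [3.14, -0.0, 1.44]
contact_force: [0.3, -0.2, 0.6]
opening: -0.003
grasp_force: 0.0
18.700000000000003 ['MotionError', 'get_calibration', 'grab_frame', 'grip_depth', 'sense', 'sign_off']
```

View pics/s2.png

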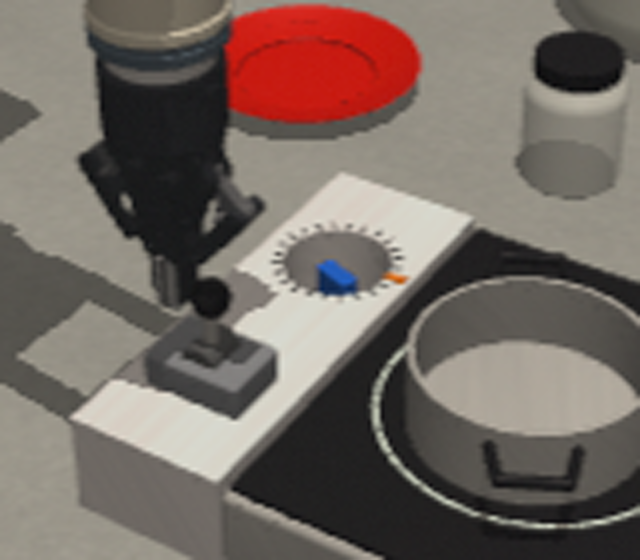

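The ball is now at crop (211,298) with the lever about upright, so the finger is pushing it properly. I'll continue the push.

```bash
python3 -m creep '[{"x":0.3,"y":7,"z":0,"rx":0,"ry":0,"rz":0,"hand":0},{"x":0.3,"y":7,"z":0,"rx":0,"ry":0,"rz":0,"hand":0},{"x":0.2,"y":4,"z":0,"rx":0,"ry":0,"rz":0,"hand":0},{"x":0,"y":0,"z":0,"rx":0,"ry":0,"rz":0,"hand":0}]'
cat > ball.py <<'E'
from h import *
c=get_calibration("scene");a=grab_frame("scene");s=sense()
h=cv2.cvtColor(a,cv2.COLOR_RGB2HSV)
u=np.array([.997,-.078,0])
for b in [q for q in blobs(h[...,2]<45,20) if 225<q[1][0]<265 and 180<q[1][1]<212]:
  for x in(-22,0,15,20,22):
    z=97+np.sqrt(45**2-x*x);X=onz(c,b[1],z);print(b,x,X.round(1),"along",((X-[540.7,-73.7,0])@u*np.array(1)).round(1))
E
python3 ball.py
```

```text
clock: 4.88
eef_pos: [532.2, -72.8, 127.1]
tcp_rot: [3.141, 0.0, 1.44]
contact_force: [-0.7, 0.6, -0.3]
opening: -0.001
grasp_force: 0.0
```

```bash
python3 -m creep '[{"x":0.1,"y":3,"z":0,"rx":0,"ry":0,"rz":0,"hand":0},{"x":0,"y":2,"z":0,"rx":0,"ry":0,"rz":0,"hand":0},{"x":0,"y":0,"z":0,"rx":0,"ry":0,"rz":0,"hand":0}]'
python3 - <<'E'
from h import *
a=grab_frame("scene");np.save("s3.npy",a);cv2.imwrite("pics/s3.png",cv2.resize(a[150:240,200:320,::-1],None,fx=5,fy=5,interpolation=2))
c=get_calibration("scene");d=np.array([.997,-.078])
for x in(-22,0,15,20,22): 
  p=proj(c,[540.7+x*.997,-73.7-x*.078,97+np.sqrt(2025-x*x)]);print(x,p.round(1),((p-[200,150])*5).round())
E
```

```text
clock: 5.3
eef_pos: [536.0, -73.2, 127.0]
tcp_rot: [-3.14, -0.0, 1.44]
contact_force: [-4.4, 1.1, 0.3]
opening: 0.0
grasp_force: 2.3
-22 [234.4 192.9] [172. 215.]
0 [241.6 193.9] [208. 220.]
15 [246.8 196.8] [234. 234.]
20 [248.5 198.1] [243. 241.]
22 [249.2 198.7] [246. 244.]
```

View pics/s3.png

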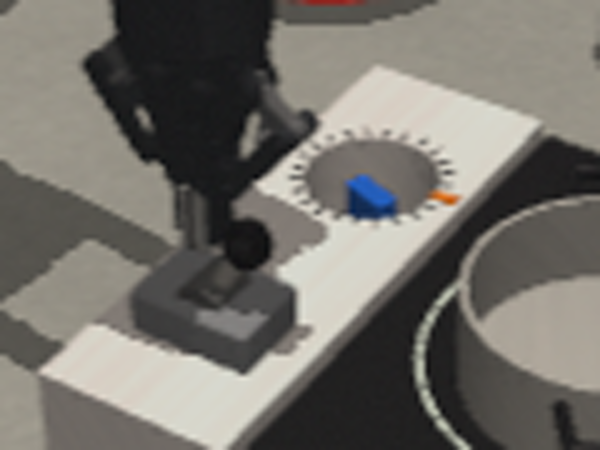

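The ball is now at crop (247,244), its end stop, so the toggle is on. Next I'll back off, rise and go over the well.

```bash
python3 -m creep '[{"x":0,"y":-25,"z":0,"rx":0,"ry":0,"rz":0,"hand":0},{"x":0,"y":0,"z":-40,"rx":0,"ry":0,"rz":0,"hand":0},{"x":0,"y":0,"z":-20,"rx":0,"ry":0,"rz":0,"hand":34},{"x":50.4,"y":7.2,"z":0,"rx":0,"ry":0,"rz":0,"hand":34},{"x":50.4,"y":7.2,"z":0,"rx":0,"ry":0,"rz":0,"hand":34},{"x":50.4,"y":7.2,"z":0,"rx":0,"ry":0,"rz":0,"hand":34},{"x":0,"y":0,"z":0,"rx":0,"ry":0,"rz":-0.178,"hand":34},{"x":0,"y":0,"z":0,"rx":0,"ry":0,"rz":-0.178,"hand":34},{"x":0,"y":0,"z":0,"rx":0,"ry":0,"rz":-0.178,"hand":34},{"x":0,"y":0,"z":0,"rx":0,"ry":0,"rz":-0.178,"hand":34},{"x":0,"y":0,"z":0,"rx":0,"ry":0,"rz":-0.178,"hand":34},{"x":0,"y":0,"z":0,"rx":0,"ry":0,"rz":-0.178,"hand":34},{"x":0,"y":0,"z":0,"rx":0,"ry":0,"rz":-0.178,"hand":34},{"x":0,"y":0,"z":0,"rx":0,"ry":0,"rz":0,"hand":34},{"x":0,"y":0,"z":0,"rx":0,"ry":0,"rz":0,"hand":34}]'
python3 - <<'E'
from h import *
from scipy.spatial.transform import Rotation as Ro
s=sense();R=Ro.from_euler('xyz',s["tcp_rot"]).as_matrix()
print((R.T@(np.array([552.4,75.7,42])-s["eef_pos"])).round(1), s["tcp_rot"],s["qpos"].round(2),s["opening"]*85.4,s["contact_force"].round(2))
a=grab_frame("scene");c=get_calibration("scene");h=cv2.cvtColor(a,cv2.COLOR_RGB2HSV)
print("ball",[q for q in blobs(h[...,2]<45,20) if 225<q[1][0]<265 and 180<q[1][1]<212])
E
```

```text
clock: 7.22
eef_pos: [553.6, 77.1, 187.5]
tcp_rot: [3.141, 0.001, 2.682]
contact_force: [-0.2, -0.8, 0.3]
opening: 0.398
grasp_force: 0.0
[  0.6  -1.8 145.5] [3.14105211e+00 8.29438809e-04 2.68187451e+00] [ 0.14  0.3   1.82 -0.    1.02 -0.98] 33.98571700265989 [-0.25 -0.84  0.29]
ball [(np.int32(66), [248.9, 198.8], [245, 195, 9, 9])]
```

```bash
python3 -m creep '[{"x":0.6,"y":-1.8,"z":30,"rx":0,"ry":0,"rz":0,"hand":34},{"x":0,"y":0,"z":30,"rx":0,"ry":0,"rz":0,"hand":34},{"x":0,"y":0,"z":20,"rx":0,"ry":0,"rz":0,"hand":34},{"x":0,"y":0,"z":0,"rx":0,"ry":0,"rz":0,"hand":34}]'
python3 -m creep '[{"x":0,"y":0,"z":15,"rx":0,"ry":0,"rz":0,"hand":34},{"x":0,"y":0,"z":15,"rx":0,"ry":0,"rz":0,"hand":34},{"x":0,"y":0,"z":15,"rx":0,"ry":0,"rz":0,"hand":34},{"x":0,"y":0,"z":15,"rx":0,"ry":0,"rz":0,"hand":34},{"x":0,"y":0,"z":4,"rx":0,"ry":0,"rz":0,"hand":34},{"x":0,"y":0,"z":0,"rx":0,"ry":0,"rz":0,"hand":34},{"x":0,"y":0,"z":0,"rx":0,"ry":0,"rz":0,"hand":34}]'
```

```text
clock: 7.78
eef_pos: [550.8, 75.5, 106.0]
tcp_rot: [-3.14, -0.002, 2.684]
contact_force: [1.4, -0.2, -0.7]
opening: 0.398
grasp_force: 0.0
clock: 8.65
eef_pos: [552.2, 75.7, 43.7]
tcp_rot: [3.141, 0.001, 2.686]
contact_force: [-0.3, 0.1, 0.4]
opening: 0.4
grasp_force: 0.0
```

```bash
python3 -m creep '[{"x":0,"y":0,"z":1,"rx":0,"ry":0,"rz":0,"hand":10},{"x":0,"y":0,"z":0,"rx":0,"ry":0,"rz":0,"hand":6},{"x":0,"y":0,"z":0,"rx":0,"ry":0,"rz":0,"hand":6},{"x":0,"y":0,"z":0,"rx":0,"ry":0,"rz":0,"hand":6},{"x":0,"y":0,"z":0,"rx":0,"ry":0,"rz":0,"hand":6},{"x":0,"y":0,"z":0,"rx":0,"ry":0,"rz":0,"hand":6}]' 40
```

```text
clock: 9.4
eef_pos: [551.9, 75.5, 42.3]
tcp_rot: [-3.142, 0.0, 2.686]
contact_force: [-0.9, -3.7, 3.1]
opening: 0.156
grasp_force: 43.2
```

```bash
python3 - <<'E'
from h import *
s=sense();print(s["contact_force"],s["wrist_torque"],s["opening"]*85.4,s["eef_pos"])
E
python3 -m creep '[{"x":0,"y":0,"z":1,"rx":0,"ry":0,"rz":0,"hand":6},{"x":0,"y":0,"z":1,"rx":0,"ry":0,"rz":0,"hand":6},{"x":0,"y":0,"z":0,"rx":0,"ry":0,"rz":0,"hand":6}]'
```

```text
[-0.94746177 -3.6986479   3.11083248] [-0.709918   -0.04495417  0.00554172] 13.28539258973109 [551.93716998  75.51820309  42.32829912]
clock: 9.78
eef_pos: [552.0, 75.5, 40.2]
tcp_rot: [-3.142, 0.0, 2.686]
contact_force: [-0.9, -5.3, 2.8]
opening: 0.151
grasp_force: 43.3
```

```bash
python3 -m creep '[{"x":0,"y":-0.7,"z":1,"rx":0,"ry":0,"rz":0,"hand":6},{"x":0,"y":0,"z":1,"rx":0,"ry":0,"rz":0,"hand":6},{"x":0,"y":0,"z":0,"rx":0,"ry":0,"rz":0,"hand":6}]'
```

```text
clock: 10.15
eef_pos: [552.0, 75.5, 38.9]
tcp_rot: [3.141, 0.001, 2.686]
contact_force: [-0.9, -1.2, 11.2]
opening: 0.156
grasp_force: 44.3
```

```bash
python3 -m creep '[{"x":0,"y":-0.1,"z":0.2,"rx":0,"ry":0,"rz":0,"hand":6},{"x":0,"y":0,"z":0,"rx":0,"ry":0,"rz":0,"hand":6}]'; python3 -c "
from rig import *
for i in range(3): grab_frame('top'); s=sense();print(s['contact_force'],s['eef_pos'],s['wrist_torque'])"
```

```text
clock: 10.4
eef_pos: [552.0, 75.4, 38.8]
tcp_rot: [3.14, 0.001, 2.686]
contact_force: [-1.0, -0.6, 11.6]
opening: 0.151
grasp_force: 44.4
[-1.57899617 -0.98438965 10.81061092] [552.00960829  75.45173537  38.78878818] [-0.14591389  0.26719105 -0.04537587]
[-1.49645883 -1.20566313 11.77905909] [551.99959673  75.45076146  38.78862523] [-0.14761723  0.27677371  0.02376202]
[-1.94730381 -0.97403776 12.53842445] [551.99449434  75.4596973   38.78527101] [-0.13669251  0.22970823 -0.05440925]
```

```bash
python3 -m creep '[{"x":0,"y":0,"z":0.1,"rx":0,"ry":0,"rz":0.06,"hand":6},{"x":0,"y":0,"z":0,"rx":0,"ry":0,"rz":0.08,"hand":6},{"x":0,"y":0,"z":0,"rx":0,"ry":0,"rz":0.08,"hand":6},{"x":0,"y":0,"z":0,"rx":0,"ry":0,"rz":0.08,"hand":6},{"x":0,"y":0,"z":0,"rx":0,"ry":0,"rz":0,"hand":6}]'; python3 -c "
from rig import *
for i in range(2): grab_frame('top'); s=sense();print(s['contact_force'],s['eef_pos'],s['wrist_torque'])"; python3 look.py w2
```

```text
clock: 11.18
eef_pos: [552.1, 75.6, 38.8]
tcp_rot: [3.14, 0.0, 2.384]
contact_force: [-2.4, -0.5, 11.9]
opening: 0.152
grasp_force: 44.4
[-1.71877979  0.19386281 11.54879237] [552.06445336  75.59209921  38.73797159] [-0.05747162  0.22544996 -0.03736464]
[-1.47934698  0.21592568 11.92433903] [552.1104785   75.59629613  38.76255552] [-0.07586356  0.27418507 -0.00903097]
[552.1  75.6  38.8] [3.14  0.    2.386] [-1.5  0.2 11.9] 11.28
255 273
crop origin 165 203
```

View pics/w2.png

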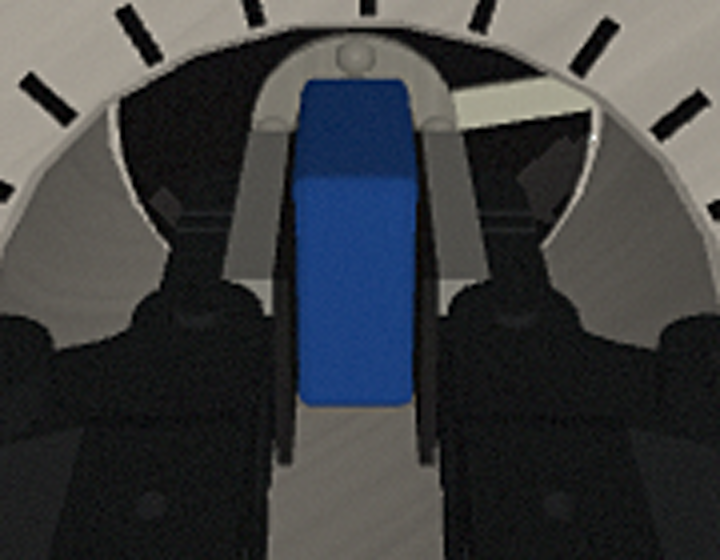

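The grasp is square, and the white pointer shows at crop (455–598, 110–95). I'll measure its angle.

```bash
cat > pa.py <<'E'
from h import *
import sys
d=np.load(sys.argv[1]+".npz");c={k:d[k] for k in"KRt"};W=np.array([552.4,75.7])
f=4
for p in eval(sys.argv[2]):
  q=onz(c,(p[0]/f+int(sys.argv[3]),p[1]/f+int(sys.argv[4])),17)[:2]-W;print(q.round(1),np.hypot(*q).round(1),np.arctan2(q[1],q[0]).round(3))
E
python3 pa.py w2 '[(455,110),(525,102),(595,95)]' 165 203
```

```text
[ 8.2 12.1] 14.6 0.973
[14.3 20.3] 24.9 0.959
[20.4 28.5] 35.0 0.949
```

The dial follows. About 0.96 rad remains.

```bash
python3 -m creep '[{"x":0,"y":0,"z":0,"rx":0,"ry":0,"rz":0.08,"hand":6},{"x":0,"y":0,"z":0,"rx":0,"ry":0,"rz":0.08,"hand":6},{"x":0,"y":0,"z":0,"rx":0,"ry":0,"rz":0.08,"hand":6},{"x":0,"y":0,"z":0,"rx":0,"ry":0,"rz":0.08,"hand":6},{"x":0,"y":0,"z":0,"rx":0,"ry":0,"rz":0.08,"hand":6},{"x":0,"y":0,"z":0,"rx":0,"ry":0,"rz":0,"hand":6}]'
```

```text
clock: 12.08
eef_pos: [552.3, 75.7, 38.8]
tcp_rot: [3.14, -0.0, 1.984]
contact_force: [-0.3, 0.7, 11.7]
opening: 0.151
grasp_force: 44.4
```

```bash
python3 -m creep '[{"x":0,"y":0,"z":0,"rx":0,"ry":0,"rz":0.08,"hand":6},{"x":0,"y":0,"z":0,"rx":0,"ry":0,"rz":0.08,"hand":6},{"x":0,"y":0,"z":0,"rx":0,"ry":0,"rz":0.08,"hand":6},{"x":0,"y":0,"z":0,"rx":0,"ry":0,"rz":0.08,"hand":6},{"x":0,"y":0,"z":0,"rx":0,"ry":0,"rz":0.08,"hand":6},{"x":0,"y":0,"z":0,"rx":0,"ry":0,"rz":0.08,"hand":6},{"x":0,"y":0,"z":0,"rx":0,"ry":0,"rz":0.06,"hand":6},{"x":0,"y":0,"z":0,"rx":0,"ry":0,"rz":0,"hand":6},{"x":0,"y":0,"z":0,"rx":0,"ry":0,"rz":0,"hand":6}]'; python3 look.py w3
```

```text
clock: 13.2
eef_pos: [552.6, 75.8, 38.8]
tcp_rot: [3.139, -0.001, 1.446]
contact_force: [0.1, 0.7, 10.9]
opening: 0.153
grasp_force: 44.3
[552.6  75.8  38.8] [ 3.139e+00 -1.000e-03  1.446e+00] [ 0.1  0.7 10.9] 13.2
252 273
crop origin 162 203
```

View pics/w3.png

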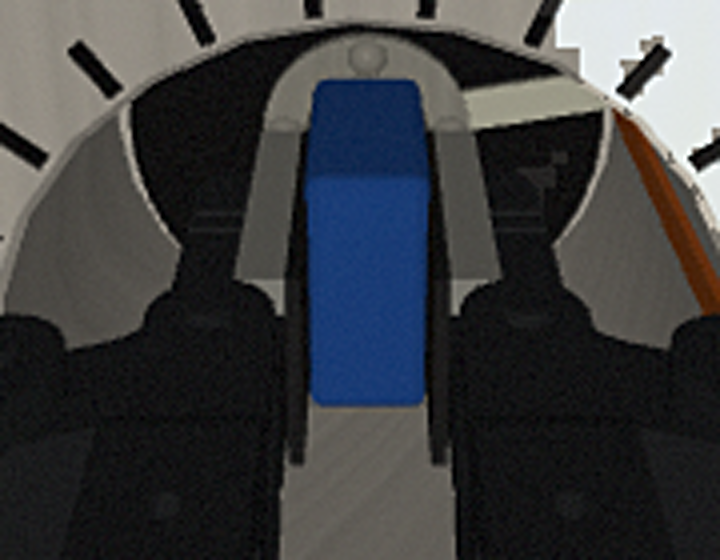

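The pointer now ends at crop (605,95), and the orange stripe meets the well floor at about (618,113). It is nearly there.

```bash
python3 pa.py w3 '[(468,110),(536,102),(605,95),(618,113)]' 162 203
```

```text
[15.   0.1] 15.0 0.008
[25.   0.1] 25.0 0.005
[35. -0.] 35.0 -0.001
[36.7 -3.1] 36.9 -0.085
```

```bash
python3 pa.py w1 '[(511,266),(511,252),(511,280)]' 165 25; python3 - <<'E'
from h import *
d=np.load("w1.npz");c={k:d[k] for k in"KRt"}
for p in((557,248),(557,278),(623,237),(623,272),(590,258)):
  q=onz(c,(p[0]/4+165,p[1]/4+25),75)[:2]-[552.4,75.7];print(p,q.round(1),np.arctan2(q[1],q[0]).round(3))
E
```

```text
[36.7 -0.7] 36.7 -0.019
[37.   2.5] 37.1 0.068
[36.4 -4. ] 36.6 -0.108
(557, 248) [39.1  1.8] 0.046
(557, 278) [38.6 -3.9] -0.1
(623, 237) [52.2  2.1] 0.041
(623, 272) [51.8 -4.5] -0.086
(590, 258) [45.5 -0.9] -0.021
```

```bash
python3 -m creep '[{"x":0,"y":0,"z":0.05,"rx":0,"ry":0,"rz":0.025,"hand":6},{"x":0,"y":0,"z":0,"rx":0,"ry":0,"rz":0,"hand":6},{"x":0,"y":0,"z":-1.5,"rx":0,"ry":0,"rz":0,"hand":6},{"x":0,"y":0,"z":-1.5,"rx":0,"ry":0,"rz":0,"hand":6},{"x":0,"y":0,"z":0,"rx":0,"ry":0,"rz":0,"hand":33},{"x":0,"y":0,"z":0,"rx":0,"ry":0,"rz":0,"hand":33},{"x":0,"y":0,"z":0,"rx":0,"ry":0,"rz":0,"hand":33},{"x":0,"y":0,"z":0,"rx":0,"ry":0,"rz":0,"hand":33}]'
python3 -m creep '[{"x":0,"y":0,"z":-15,"rx":0,"ry":0,"rz":0,"hand":33},{"x":0,"y":0,"z":-30,"rx":0,"ry":0,"rz":0,"hand":33},{"x":0,"y":0,"z":-50,"rx":0,"ry":0,"rz":0,"hand":33},{"x":0,"y":0,"z":-50,"rx":0,"ry":0,"rz":0,"hand":33},{"x":-38,"y":-10,"z":0,"rx":0,"ry":0,"rz":0,"hand":33},{"x":-38,"y":-10,"z":0,"rx":0,"ry":0,"rz":0,"hand":33},{"x":0,"y":0,"z":0,"rx":0,"ry":0,"rz":0,"hand":33},{"x":0,"y":0,"z":0,"rx":0,"ry":0,"rz":0,"hand":33}]'
python3 look.py w4; python3 an.py w4
```

```text
clock: 14.25
eef_pos: [551.2, 74.9, 40.7]
tcp_rot: [-3.141, 0.0, 1.421]
contact_force: [-0.4, 0.5, 0.3]
opening: 0.391
grasp_force: 0.0
clock: 15.25
eef_pos: [520.8, 2.9, 186.8]
tcp_rot: [3.14, -0.0, 1.42]
contact_force: [-0.5, -0.6, 0.7]
opening: 0.386
grasp_force: 0.0
[520.8   2.9 186.8] [ 3.14 -0.    1.42] [-0.5 -0.6  0.7] 15.25
277 95
crop origin 187 25
knob ctr [552.4  75.4  66. ] size [np.float64(12.066629588945736), np.float64(28.119447868253147)] yaw -1.689
orange [597.8  75.2  75. ] r 46.10365366991948 ang -0.031
pointer n 85 mean [576.2  75.8] ang med -0.03 std 0.07
```

View pics/w4.png

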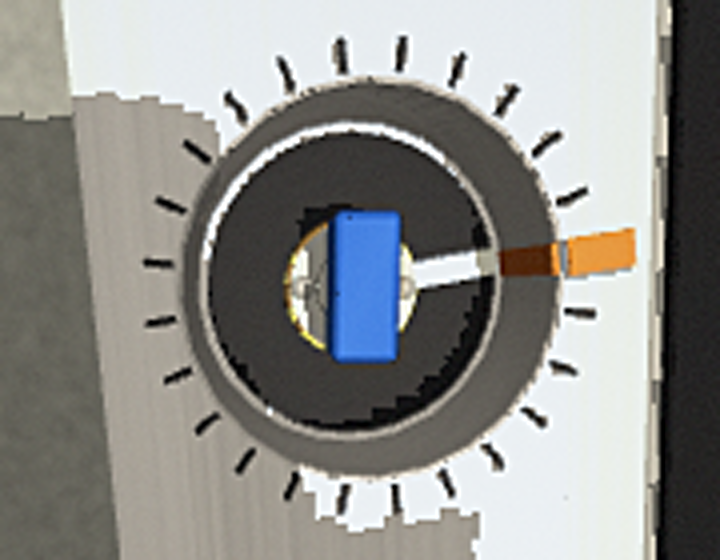

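The pointer (415–495, 265) lines up with the orange stripe, and the knob looks the same size as before, so it is up. I'll check the toggle once more and hand in.

```bash
python3 - <<'E'
from h import *
a=grab_frame("scene");h=cv2.cvtColor(a,cv2.COLOR_RGB2HSV)
b=[q for q in blobs(h[...,2]<45,20) if 225<q[1][0]<265 and 180<q[1][1]<212];print(b)
if b and b[0][1][0]>247.5: print(sign_off())
E
```

```text
[(np.int32(71), [248.8, 198.5], [245, 194, 9, 10])]
the job is handed in; nothing more can be done
None
```

The burner is switched on, the pointer stands on the orange mark to within camera error, the knob is sprung back up, and the job was handed in at about 15 s with a peak push of about 12.5 N; the verdict was not shown.

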